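# Find the hidden catch of the label till

### The arm

A 7-joint arm with a two-finger parallel gripper is mounted at the origin on a cart in front of the work surface, level with it; the furniture and walls round the work are solid. World frame = base frame: x ahead of the robot, y to its left, z up, the work surface at z = 0. Lengths are in m, angles in rad, forces in N, time in s.
With the tool pointing down it reaches from about 0.35 to 0.9 m from the base axis. Payload 8.1 kg.
Tool frame: the origin (TCP) lies at the very end of the fingers, on their centre line; the grasp point (between the pads) lies 19 mm behind it; z points along the fingers, y is the line along which they close (so a half turn about z gives the same grasp; the last joint's range is limited). The gripper opens to 92 mm and grips with 3 to 60 N. Pads are 19 mm wide; open, the fingers measure 130 mm over their backs; the gripper's body (75 mm by 190 mm) begins 47 mm behind the grasp point.
Start: joints at [-1.426, 0.434, 0.025, 1.573, -0.012, 1.134, -0.075], TCP at [0.153, 0.606, 0.227] pointing down, gripper open.
Joint ranges: [-2.62, 2.62], [-0.44, 2.09], [-1.27, 1.32], [0.08, 2.57], [-1.32, 4.46], [0.12, 2], [-2.74, 2.74]. Speed limits (rad/s): [2.22, 2.22, 3.01, 3.01, 3.14, 3.14, 3.14].

### API

Orientations are given as a rotation vector (axis times angle).
In Python, from cell import arm gives the robot as it stands.
- The arm moves only by the shell command python3 -m pendant 'ROWS' [FORCE]. ROWS is a JSON object of lists of equal length, an entry for each row: "slide": the shift along the tool's x, y, z in units of 0.3 m (1.0 is 0.3 m), a list of three; "dr": the turn, a rotation vector about the tool's x, y, z in units of 0.12 rad (1.0 is 0.12 rad), a list of three; "claw": the opening, from 0 (shut) to 1 (fully open). In form: {"slide": [[tx, ty, tz], ...], "dr": [[ax, ay, az], ...], "claw": [claw, ...]}. A call has 1 to 10 rows; each row shifts and turns the commanded pose from where the row before left it, along the tool's axes as they then stand; what a row does not reach is not made up. A row lasts 1/10 s, in which the tool goes at most 50 mm and 8.59 degrees, less where a joint would pass 70% of its speed; a pose out of reach is approached as far as the arm can. A call with a number of a shift or a turn outside -1 to 1 is refused whole. A call with a gripper value outside its range is refused whole. The fingers move at their own pace and stop on an object; FORCE is the grip in N (left out, the last holds). Time passes only in rows, so rows that do not move let the fingers close. It gives the time, the measured TCP pose, the force, the opening and the grip force at its end, in the units of the state.
- arm.observe(): the state, without advancing time (a new reading comes with each control period).
- arm.get_image(name): name is "side" or "top"; returns the picture (480x640x3 uint8, red, green, blue); there is no depth.
- arm.calibration(name): a dict with "K" (3x3 intrinsics, pixels), "dist" ([k1, k2, p1, p2, k3] as OpenCV has them; the pictures are not rectified), "xyz" and "orientation" of the camera in the world. Camera axes: x right, y up, looking along -z (the intrinsics and any distortion apply to the point x, -y, -z); pixel columns grow to the right and rows downward; lengths in m; the calibration is good to about 2 mm. A picture is of the moment at which its call begins. calibration takes no time and is no camera call.
- arm.sign_off(): hands the job in; it is judged then, once.
The state is a dict: "clock": time; "joints": joint angles; "dq": joint speeds; "joint_efforts": joint torques, N m; "position": TCP position; "ee_rot": TCP orientation; "force": force on the tool from outside, world axes, zero at the start; "ft_torque": the same for the moment, N m; "width": opening from 0.0 (shut) to 1.0 (fully open); "gripper_force": force on a finger pad.
Only numpy, scipy, OpenCV 4.12 (cv2) and the standard library are available. Lean on these libraries where they do the work, as an engineer would, in place of code of your own. Each camera call takes 0.05 s, during which the arm holds its last target. There are 200 camera calls.

### The job

Open the small grey label till that stands on the bench: one of the six flush square pads in its flat top is a hidden catch and the others are blanks that look just the same. Feel across the top with closed fingertips, gently, until you find the pad that gives, press it in so that the shallow drawer springs out by itself, then let go and move clear. Do not pull or touch the drawer, and leave the things around it where they are; nothing is to be grasped or lifted.

Things in the scene. Friction and masses are not known exactly. Their poses are not given: they have to be found in the camera images.
- till: grey metal box, 100 mm (its x) by 142 mm (its y) by 130 mm tall, fixed to the bench behind the tape dispenser; origin in the middle of its underside, z up; its front (the drawer side) looks along its -x, roughly to the robot. Nothing stands on its top. The tape dispenser in front of it is 90 mm tall
- till_top (a point): middle of the till's flat top, axes as till. Inside a 7 mm rim lie six identical square metal pads, 41 mm wide, flush with it: centres at x = -21 and 21 mm, y = -42, 0 and 42 mm from here. Five are blanks on stiff rubber (1 mm at 5 N); one, another in each run, is the catch. Press a pad within about 5 mm of its middle: fingers across a seam rest on the neighbour
- drawer_tray: the shallow drawer: front 124 mm wide and 23 mm high, no handle, its top edge 15 mm below the flat top; axes as till; origin, when shut, at that of till; it moves with drawer. Not to be touched
- catch (a joint): how far the hidden catch pad is pressed, in m: 0 flush with the top, 0.010 fully in. It is sprung: about 1.7 N starts it, 3.4 N frees the drawer, 6.5 N holds it fully in, and it comes back up when let go. It frees the drawer at about 0.0035
- drawer (a joint): how far the drawer stands out of the till along the till's -x, in m: 0 shut and caught, 0.030 fully out. Once freed, its spring drives it out within a second and it stays out
- tin_near: open beige candle tin, 72 mm across, 44 mm tall, standing right of the tape dispenser; origin under its centre; a bystander
- lid_near: beige tin lid, 74 mm across, 11 mm high, lying left of the unit; origin under its centre; a bystander
- thermo: dial probe thermometer, 152 mm long, lying between the tape dispenser and the press; origin under its middle; a bystander
- oil_bottle: small amber dropper bottle, 33 mm across, 102 mm tall, standing behind the unit; origin under its centre; a bystander
- pen_1: red and white marker, 135 mm long, lying at the front of the table; origin under its middle; a bystander
- tape_1: roll of tape, 97 mm across, 25 mm high, lying at the front left; origin under its centre; a bystander

How it is judged:
By the outcome, as a careful person would: the job done as asked, in the order asked, and still so for the second after the job is handed in, with the robot touching nothing.
It also fails if it takes over 48 s, if anything falls off the work surface, if the arm or the gripper's body presses on something with over 40 N, if the wrist force passes 120 N, or if a joint passes its speed limit or range.

## Working session

There is one attempt and no reset: what is moved stays moved. The work goes in short steps, Python scripts to look and compute and a shell command to move; the robot and the scene stay as the last step left them, time stands still between calls to the robot, and variables do not carry over. Pictures are saved under pics/ and viewed, at most 10 in all, crops included, and the job is handed in when it is done.

```bash
mkdir -p pics; python3 - <<'E'
from cell import arm
import cv2,json
for n in("side","top"):
    cv2.imwrite(f"pics/{n}0.png",arm.get_image(n)[:,:,::-1]); print(n,arm.calibration(n))
print(arm.observe())
E
```

```text
side {'K': array([[522.94734961,   0.        , 313.65938394],
       [  0.        , 522.94734961, 232.54594507],
       [  0.        ,   0.        ,   1.        ]]), 'dist': array([-0.07698888,  0.        ,  0.        ,  0.        ,  0.        ]), 'xyz': array([ 1.16012228, -0.7184604 ,  0.87779056]), 'orientation': array([0.90497748, 0.26650103, 0.53421259])}
top {'K': array([[497.36083944,   0.        , 323.77831095],
       [  0.        , 497.36083944, 237.34577095],
       [  0.        ,   0.        ,   1.        ]]), 'dist': array([-0.01832487,  0.        ,  0.        ,  0.        ,  0.        ]), 'xyz': array([0.42335884, 0.14711409, 1.0333738 ]), 'orientation': array([ 0.11014467, -0.16103253, -1.54698859])}
{'clock': 0.1, 'joints': array([-1.42559939,  0.43514994,  0.02496271,  1.57399853, -0.01159263,
        1.13400231, -0.07508259]), 'dq': array([-0.00134224, -0.00074165,  0.0006471 , -0.00229158,  0.001366  ,
        0.00212683, -0.00059708]), 'joint_efforts': array([ 2.64945040e-03, -6.69130039e+01,  9.87503082e-01, -3.15146363e+01,
       -6.05874904e-02,  3.74338450e-02,  1.31051394e-05]), 'position': array([0.15322842, 0.60545431, 0.22602835]), 'ee_rot': array([-3.88298540e-01, -3.11745825e+00,  2.21889200e-03]), 'force': array([ 0.1069712 , -0.58023974, -0.69673484]), 'ft_torque': array([-0.02733757, -0.0327823 , -0.01871109]), 'gripper_force': 0.0, 'width': 1.0021878801826412}
```

View pics/side0.png

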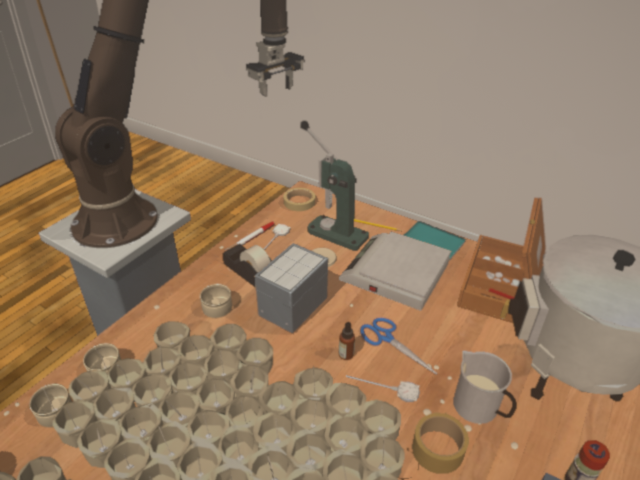

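View pics/top0.png

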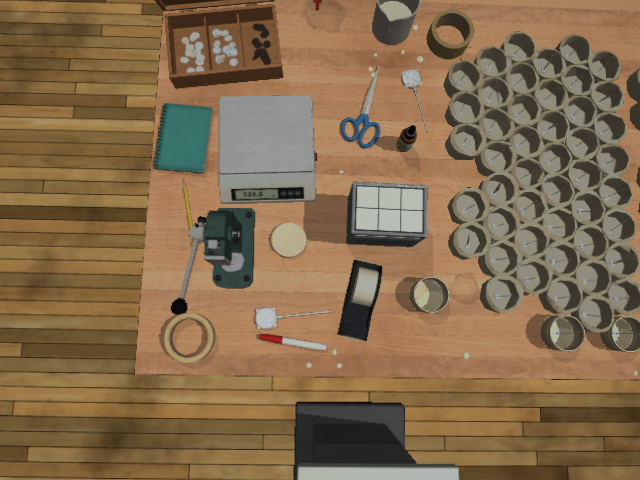

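The top view shows the till at about (388,211), with the dispenser in front at (360,300), the tin at (430,295) and the lid at (289,240). I'll enlarge it.

```bash
python3 - <<'E'
import cv2,numpy as np
a=cv2.imread("pics/top0.png")[172:256,336:440]; b=cv2.imread("pics/side0.png")[236:336,246:340]
a=cv2.resize(a,None,fx=7,fy=7,interpolation=cv2.INTER_CUBIC)
cv2.imwrite("pics/topc.png",a)
E
```

```text
(no output)
```

View pics/topc.png

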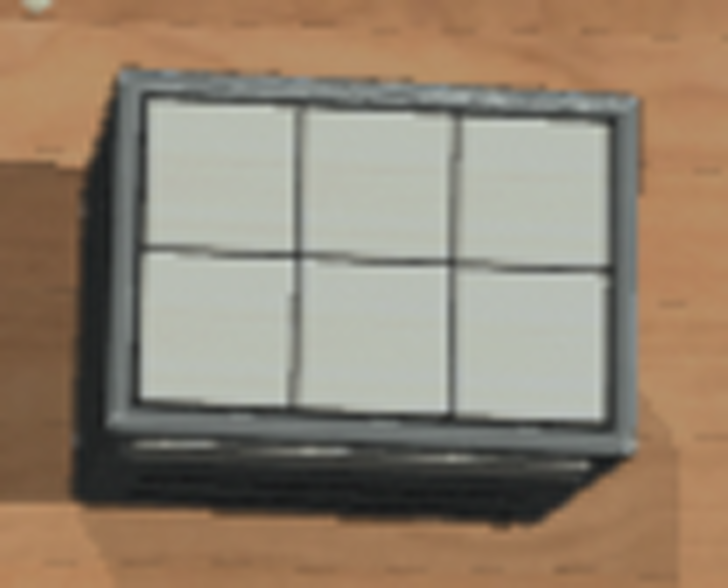

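```bash
cat > h.py <<'E'
from cell import arm
import cv2,numpy as np
from scipy.spatial.transform import Rotation as R
from scipy.optimize import least_squares
def cam(n):
    c=arm.calibration(n); M=R.from_rotvec(c["orientation"]).as_matrix()@np.diag([1,-1,-1.])
    return c["K"],c["dist"],np.array(c["xyz"]),M
def proj(n,P):
    K,d,t,M=cam(n); return cv2.projectPoints(np.atleast_2d(P).astype(float),cv2.Rodrigues(M.T)[0],-M.T@t,K,d)[0][:,0]
def tri(**px): return least_squares(lambda p:np.concatenate([proj(n,p)[0]-q for n,q in px.items()]),[.4,.1,.1])
def ray(n,px,z):
    K,d,t,M=cam(n); u=cv2.undistortPoints(np.array([[px]],float),K,d)[0,0]; v=M@[*u,1]; return t+v*(z-t[2])/v[2]
E
python3 - <<'E'
from h import *
c=np.array([(118,70),(637,97),(633,450),(108,428),(297,257),(453,262)])/7-.43+[336,172]
L=np.array([(.05,.071),(.05,-.071),(-.05,-.071),(-.05,.071),(0,.021),(0,-.021)])
def w(p,l): 
    return np.c_[l@R.from_euler('z',p[2]).as_matrix()[:2,:2].T+p[:2],np.full(len(l),.13)]
s=least_squares(lambda p:(proj("top",w(p,L))-c).ravel(),[.48,.02,0]); print(s.x,s.fun.round(2))
print("side corners",proj("side",w(s.x,L)))
P=np.array([(x,y) for x in(-.021,.021) for y in(-.042,0,.042)]); print(w(s.x,P).round(4))
for nm,t,sd in(("knob",(180,306),(304,125)),("press head",(228,222),(335,160))):
    q=tri(top=t,side=sd); print(nm,q.x,q.cost)
print(R.from_rotvec(arm.observe()["ee_rot"]).as_matrix().round(3))
print("bottle",tri(top=(411,129),side=(347,325)).x)
E
```

```text
[ 0.63901097 -0.00253139 -0.02352069] [-0.3  -0.52  0.24 -0.72  0.62  0.76 -0.49  0.43 -0.04 -0.18 -0.02  0.16]
side corners [[328.32834847 256.48363503]
 [291.04390963 292.13568078]
 [253.8511727  274.1351086 ]
 [292.56387845 241.18154232]
 [297.39881272 260.14027906]
 [286.15900014 270.26223277]]
[[ 0.617 -0.044  0.13 ]
 [ 0.618 -0.002  0.13 ]
 [ 0.619  0.04   0.13 ]
 [ 0.659 -0.045  0.13 ]
 [ 0.66  -0.003  0.13 ]
 [ 0.661  0.039  0.13 ]]
knob [0.44655263 0.33512737 0.28475469] 0.000348243295927231
press head [0.58156462 0.27592553 0.24852871] 0.7339004724472662
[[-0.969  0.245 -0.   ]
 [ 0.245  0.969 -0.001]
 [-0.    -0.001 -1.   ]]
bottle [ 0.81416866 -0.05577259  0.08852992]
```

```bash
python3 - <<'E'
import cv2
a=cv2.imread("pics/side0.png")[230:335,240:345]
cv2.imwrite("pics/sidec.png",cv2.resize(a,None,fx=5.7,fy=5.7,interpolation=cv2.INTER_CUBIC))
E
```

```text
(no output)
```

View pics/sidec.png

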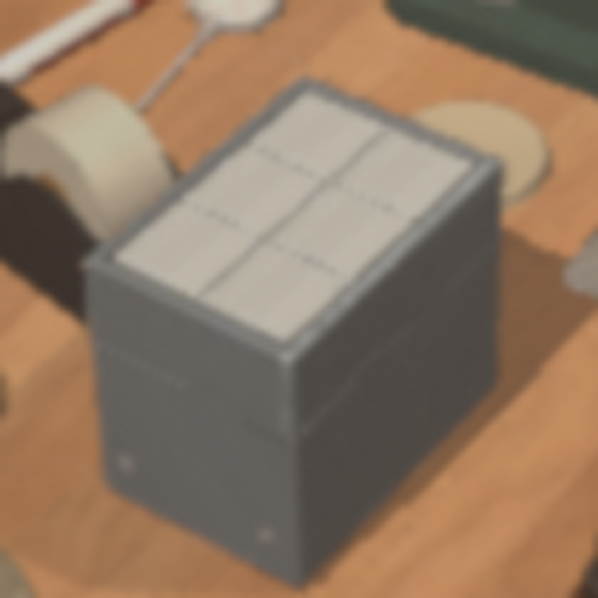

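```bash
python3 - <<'E'
from h import *
c=np.array([(118,70),(637,97),(633,450),(108,428),(297,257),(453,262)])/7-.43+[336,172]
d=np.array([(497,160),(292,355),(92,262),(308,80),(328,184),(260,241)])/5.7-.41+[240,230]
L=np.array([(.05,.071),(.05,-.071),(-.05,-.071),(-.05,.071),(0,.021),(0,-.021)])
def w(p,l): return np.c_[l@R.from_euler('z',p[2]).as_matrix()[:2,:2].T+p[:2],np.full(len(l),.13)]
s=least_squares(lambda p:np.r_[(proj("top",w(p,L))-c).ravel(),(proj("side",w(p,L))-d).ravel()],[.48,.02,0]); print(s.x,s.fun.round(1))
P=np.array([(x,y) for x in(-.021,.021) for y in(-.042,0,.042)]); print(w(s.x,P).round(4))
E
```

```text
[ 0.63959144 -0.00337983 -0.02378801] [ 0.2 -0.8  0.7 -1.   1.1  0.5 -0.   0.1  0.4 -0.5  0.4 -0.1  1.6 -0.9
  0.2  0.6 -1.9 -1.1 -1.1 -2.2  0.3 -1.4  0.9 -1.3]
[[ 0.6176 -0.0449  0.13  ]
 [ 0.6186 -0.0029  0.13  ]
 [ 0.6196  0.0391  0.13  ]
 [ 0.6596 -0.0459  0.13  ]
 [ 0.6606 -0.0039  0.13  ]
 [ 0.6616  0.0381  0.13  ]]
```

```bash
python3 -m pendant '{"slide":[[0,0,-0.16],[0,0,-0.16],[0,0,-0.16],[0,0,-0.1],[0,0,0]],"dr":[[0,0,-0.94],[0,0,-0.93],[0,0,0],[0,0,0],[0,0,0]],"claw":[0,0,0,0,0]}' 10; python3 -c "
from h import *
print(R.from_rotvec(arm.observe()['ee_rot']).as_matrix().round(3))"
```

```text
clock: 0.6
position: [0.1536, 0.6073, 0.4056]
ee_rot: [0.037, 3.14, 0.012]
force: [-0.6, -0.1, 0.1]
width: 0.618
gripper_force: 0.0
[[-1.     0.024  0.001]
 [ 0.024  1.     0.008]
 [-0.001  0.008 -1.   ]]
```

```bash
python3 -m pendant '{"slide":[[-0.087,-0.101,0],[-0.087,-0.101,0],[-0.087,-0.101,0],[-0.087,-0.101,0],[-0.087,-0.101,0],[-0.087,-0.101,0],[-0.087,-0.101,0],[-0.087,-0.101,0],[-0.087,-0.101,0],[-0.087,-0.101,0]],"dr":[[0,0,0],[0,0,0],[0,0,0],[0,0,0],[0,0,0],[0,0,0],[0,0,0],[0,0,0],[0,0,0],[0,0,0]],"claw":[0,0,0,0,0,0,0,0,0,0]}'
python3 -m pendant '{"slide":[[-0.087,-0.101,0],[-0.087,-0.101,0],[-0.087,-0.101,0],[-0.087,-0.101,0],[-0.087,-0.101,0],[-0.087,-0.101,0],[-0.087,-0.101,0],[-0.087,-0.101,0],[0,0,0],[0,0,0]],"dr":[[0,0,0],[0,0,0],[0,0,0],[0,0,0],[0,0,0],[0,0,0],[0,0,0],[0,0,0],[0,0,0],[0,0,0]],"claw":[0,0,0,0,0,0,0,0,0,0]}'
python3 -c "
from h import *
M=R.from_rotvec(arm.observe()['ee_rot']).as_matrix();print(M.round(3));p=arm.observe()['position'];print(M.T@(np.array([.6196,.0391,.150])-p)/.3)"
```

```text
clock: 1.6
position: [0.4076, 0.2951, 0.3997]
ee_rot: [-0.037, -3.14, 0.001]
force: [-0.1, 0.1, 0.7]
width: 0.006
gripper_force: 0.0
clock: 2.6
position: [0.6101, 0.0487, 0.3992]
ee_rot: [-0.04, -3.139, 0.001]
force: [0.2, 1.3, 0.4]
width: 0.002
gripper_force: 0.0
[[-1.     0.026 -0.002]
 [ 0.026  1.    -0.001]
 [ 0.002 -0.001 -1.   ]]
[-0.03425073 -0.03065909  0.83065473]
```

```bash
python3 -m pendant '{"slide":[[-0.034,-0.03,0.13],[0,0,0.15],[0,0,0.15],[0,0,0.15],[0,0,0.13],[0,0,0.08],[0,0,0],[0,0,0]],"dr":[[0,0,0],[0,0,0],[0,0,0],[0,0,0],[0,0,0],[0,0,0],[0,0,0],[0,0,0]],"claw":[0,0,0,0,0,0,0,0]}'
python3 - <<'E'
from h import *
for n in("top","side"): cv2.imwrite(f"pics/{n}1.png",arm.get_image(n)[:,:,::-1])
a=cv2.imread("pics/side1.png")[190:310,220:370]; b=cv2.imread("pics/top1.png")[150:270,310:460]
cv2.imwrite("pics/c1.png",cv2.resize(np.vstack([a,b]),None,fx=2.5,fy=2.5,interpolation=cv2.INTER_CUBIC))
o=arm.observe();print(o["position"],o["force"])
E
```

```text
clock: 3.4
position: [0.6199, 0.0415, 0.1642]
ee_rot: [-0.035, -3.141, -0.001]
force: [-0.3, -0.9, 0.9]
width: 0.006
gripper_force: 0.0
[0.62110365 0.04103257 0.16560503] [0.48714165 0.95460854 0.29802555]
```

View pics/c1.png

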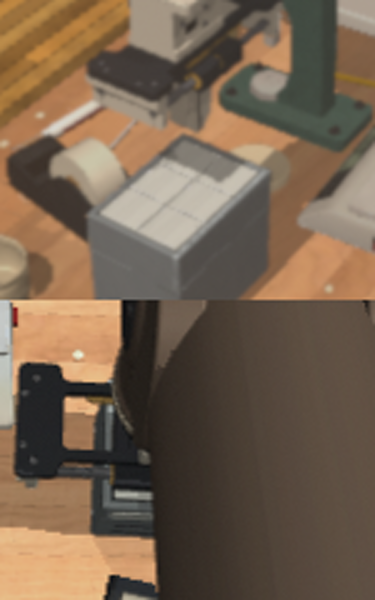

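The side crop shows the closed fingertips at about full-frame (296,241), just above the front left pad. Next I'll compare that with the projection.

```bash
python3 - <<'E'
from h import *
p=np.array([arm.observe()["position"]]); print(p,proj("side",p),proj("side",[[.6196,.0391,.13]]))
a=cv2.imread("pics/side1.png")[205:285,250:350]
cv2.imwrite("pics/c2.png",cv2.resize(a,None,fx=7,fy=7,interpolation=cv2.INTER_CUBIC))
E
```

```text
[[0.62110365 0.04103257 0.16560503]] [[296.05046002 239.63599836]] [[295.31573666 252.2482249 ]]
```

View pics/c2.png

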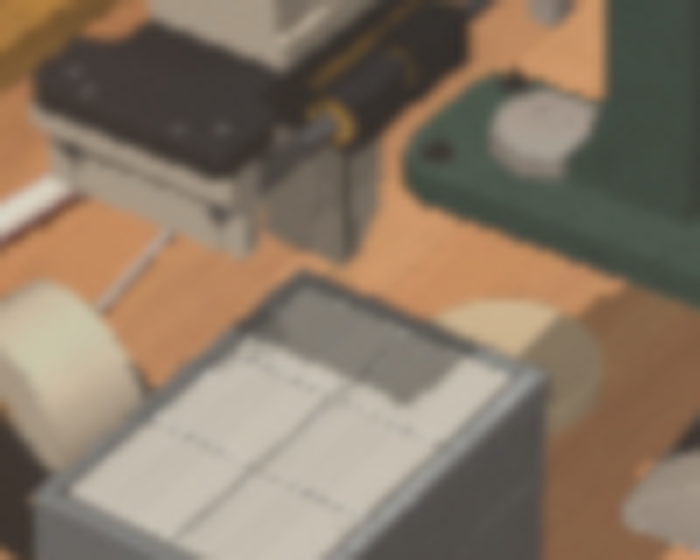

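```bash
python3 -m pendant '{"slide":[[0.003,-0.006,0.04],[0,0,0.04],[0,0,0.017],[0,0,0],[0,0,0]],"dr":[[0,0,0],[0,0,0],[0,0,0],[0,0,0],[0,0,0]],"claw":[0,0,0,0,0]}'
python3 -m pendant '{"slide":[[0,0,0.005],[0,0,0.005],[0,0,0]],"dr":[[0,0,0],[0,0,0],[0,0,0]],"claw":[0,0,0]}'

```

```text
clock: 4.0
position: [0.6192, 0.0386, 0.1345]
ee_rot: [-0.037, -3.141, 0.0]
force: [0.8, 0.2, -0.3]
width: 0.003
gripper_force: 0.0
clock: 4.3
position: [0.6192, 0.0387, 0.1316]
ee_rot: [0.037, 3.141, 0.0]
force: [0.5, 0.0, -0.0]
width: 0.003
gripper_force: 0.0
```

```bash
python3 -m pendant '{"slide":[[0,0,0.005],[0,0,0]],"dr":[[0,0,0],[0,0,0]],"claw":[0,0]}'
python3 -m pendant '{"slide":[[0,0,0.004],[0,0,0]],"dr":[[0,0,0],[0,0,0]],"claw":[0,0]}'

```

```text
clock: 4.5
position: [0.6194, 0.0386, 0.1302]
ee_rot: [0.037, 3.141, 0.0]
force: [0.3, -0.5, 1.1]
width: 0.004
gripper_force: 0.5
clock: 4.7
position: [0.6194, 0.0386, 0.1293]
ee_rot: [0.037, 3.141, 0.0]
force: [-2.2, 0.8, 5.3]
width: 0.01
gripper_force: 2.6
```

Front left gives 5.3 N at about 1 mm, so it is a blank. On to front middle.

```bash
python3 -m pendant '{"slide":[[0,0,-0.025],[0,0,-0.015],[0,-0.07,0],[0,-0.07,0],[0,0,0],[0,0,0.02],[0,0,0.012],[0,0,0.004],[0,0,0.004],[0,0,0]],"dr":[[0,0,0],[0,0,0],[0,0,0],[0,0,0],[0,0,0],[0,0,0],[0,0,0],[0,0,0],[0,0,0],[0,0,0]],"claw":[0,0,0,0,0,0,0,0,0,0]}'
python3 -m pendant '{"slide":[[0,0,0]],"dr":[[0,0,0]],"claw":[0]}'

```

```text
clock: 5.7
position: [0.618, -0.0021, 0.1291]
ee_rot: [-0.035, -3.141, -0.002]
force: [-3.1, 1.4, 6.3]
width: 0.003
gripper_force: 3.0
clock: 5.8
position: [0.618, -0.0021, 0.1292]
ee_rot: [-0.035, -3.141, -0.002]
force: [-2.9, 1.9, 5.1]
width: 0.004
gripper_force: 2.8
```

Another blank. On to front right.

```bash
python3 -m pendant '{"slide":[[0,0,-0.025],[0,0,-0.015],[0,-0.07,0],[0,-0.07,0],[0,0,0],[0,0,0.02],[0,0,0.012],[0,0,0.004],[0,0,0.004],[0,0,0]],"dr":[[0,0,0],[0,0,0],[0,0,0],[0,0,0],[0,0,0],[0,0,0],[0,0,0],[0,0,0],[0,0,0],[0,0,0]],"claw":[0,0,0,0,0,0,0,0,0,0]}'
python3 -m pendant '{"slide":[[0,0,0]],"dr":[[0,0,0]],"claw":[0]}'

```

```text
clock: 6.8
position: [0.6172, -0.0444, 0.1288]
ee_rot: [-0.035, -3.141, -0.001]
force: [0.2, 1.2, 1.3]
width: 0.006
gripper_force: 0.4
clock: 6.9
position: [0.6173, -0.0451, 0.1289]
ee_rot: [0.036, 3.141, -0.0]
force: [-0.3, 1.1, -0.9]
width: 0.008
gripper_force: 0.1
```

This one gives much less resistance. I'll press further in small steps.

```bash
python3 -m pendant '{"slide":[[0,0,0.003],[0,0,0]],"dr":[[0,0,0],[0,0,0]],"claw":[0,0]}'
python3 -m pendant '{"slide":[[0,0,0.003],[0,0,0]],"dr":[[0,0,0],[0,0,0]],"claw":[0,0]}'

```

```text
clock: 7.1
position: [0.6173, -0.0452, 0.1282]
ee_rot: [0.037, 3.141, 0.0]
force: [-0.8, 0.2, 3.8]
width: 0.005
gripper_force: 1.6
clock: 7.3
position: [0.6173, -0.0455, 0.127]
ee_rot: [0.037, 3.141, -0.0]
force: [0.3, 0.6, -0.8]
width: 0.003
gripper_force: 0.0
```

```bash
python3 -m pendant '{"slide":[[0,0,0.004],[0,0,0.004],[0,0,0]],"dr":[[0,0,0],[0,0,0],[0,0,0]],"claw":[0,0,0]}'
python3 -m pendant '{"slide":[[0,0,0.004],[0,0,0.004],[0,0,0],[0,0,0]],"dr":[[0,0,0],[0,0,0],[0,0,0],[0,0,0]],"claw":[0,0,0,0]}'

```

```text
clock: 7.6
position: [0.6173, -0.0455, 0.1247]
ee_rot: [0.037, 3.141, -0.0]
force: [-1.2, 1.6, 4.3]
width: 0.008
gripper_force: 2.0
clock: 8.0
position: [0.6173, -0.0455, 0.1224]
ee_rot: [0.037, 3.141, -0.0]
force: [-1.8, 1.2, 5.9]
width: 0.006
gripper_force: 2.5
```

Pressed about 8 mm in at 5.9 N, which matches the catch. I'll lift well clear and look.

```bash
python3 -m pendant '{"slide":[[0,0,-0.03],[0,0,-0.08],[0,0,-0.12],[0,0,-0.12],[0,0,-0.12],[0.0,0.12,-0.1],[0,0.12,-0.05],[0,0.12,0],[0,0.12,0],[0,0.12,0]],"dr":[[0,0,0],[0,0,0],[0,0,0],[0,0,0],[0,0,0],[0,0,0],[0,0,0],[0,0,0],[0,0,0],[0,0,0]],"claw":[0,0,0,0,0,0,0,0,0,0]}'
python3 -m pendant '{"slide":[[0,0.12,0],[0,0.12,0],[0,0,0],[0,0,0]],"dr":[[0,0,0],[0,0,0],[0,0,0],[0,0,0]],"claw":[0,0,0,0]}'
python3 - <<'E'
from h import *
for n in("top","side"): cv2.imwrite(f"pics/{n}3.png",arm.get_image(n)[:,:,::-1])
a=cv2.imread("pics/top3.png")[120:350,240:460]; b=cv2.imread("pics/side3.png")[180:340,190:380]
b=cv2.resize(b,(a.shape[1]*190*0//1+273,230)); cv2.imwrite("pics/c3.png",cv2.resize(np.hstack([a,b]),None,fx=1.6,fy=1.6))
E
```

```text
clock: 9.0
position: [0.6212, 0.1359, 0.3088]
ee_rot: [0.037, 3.141, -0.0]
force: [0.8, 0.3, 0.0]
width: -0.0
gripper_force: 0.0
clock: 9.4
position: [0.6228, 0.2075, 0.308]
ee_rot: [-0.034, -3.141, 0.001]
force: [-0.2, -1.3, -0.2]
width: 0.005
gripper_force: 0.0
```

View pics/c3.png

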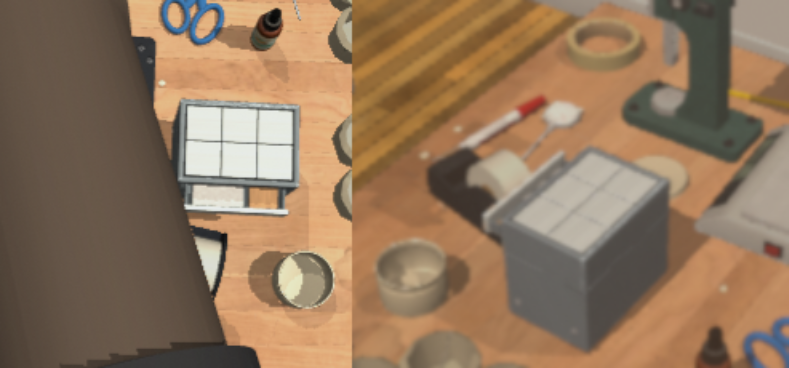

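The drawer stands out, seen at crop (235,200), all the pads are flush again, and the neighbouring objects are in place. The robot is clear.

```bash
python3 -c "
from cell import arm
print(arm.observe()['force'],arm.sign_off())"
```

```text
the job is handed in; nothing more can be done
[ 0.14460982 -0.42072403  0.49201728] None
```

The hidden catch was the front right pad (x = -21, y = -42 mm); pressing it sprang the drawer out by itself, the pad came back up, and I handed the job in at about 9.5 s with the arm clear and the things in view where they were.

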